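Rock the angle gauge on the sprung stud to its mark and hold

ROBOT

A 6-joint arm with a two-finger parallel gripper is mounted at the origin on the work surface. World frame = base frame: x ahead of the robot, y to its left, z up, the work surface at z = 0. Lengths are in m, angles in rad, forces in N, time in s.
With the tool pointing down it reaches from about 0.225 to 0.875 m from the base axis. Payload 3.4 kg.
Tool frame: the origin (TCP) lies between the finger pads; the fingertips stand 8 mm ahead of it and the grasp point (between the pads) lies 11 mm behind it; z points along the fingers, y is the line along which they close (so a half turn about z gives the same grasp; the last joint's range is limited). The gripper opens to 85 mm and grips with 20 to 120 N. Pads are 22 mm wide; open, the fingers measure 114 mm over their backs; the gripper's body (76 mm by 85 mm) begins 54 mm behind the grasp point. The pads swing forward as they close: fully open they stand 13 mm farther back than shut.
Start: joints at [-1.227, 0.276, 1.505, -0, 1.361, -0.121], TCP at [0.258, -0.514, 0.239] pointing down, gripper open.
Joint ranges: [-2.89, 2.89], [-0.75, 2.08], [0.22, 2.7], [-1.18, 4.32], [0.11, 2.71], [-2.7, 2.7]. Speed limits (rad/s): [2.57, 2.57, 3.14, 3.14, 3.14, 3.14].

INTERFACE

Orientations are given as a unit quaternion [w, x, y, z].
In Python, from rig import manip, optics, finder gives the robot as it stands.
- The arm moves only by the tool servo_tool, never from a script. Its argument "increments" is a list of rows, each a list of 7 numbers: the shift along the tool's x, y, z in cm, then the turn, a rotation vector about the tool's x, y, z in degrees, then the closure, from -1 (fully open) to 1 (shut). In form: [[x, y, z, rx, ry, rz, gripper], ...]. A call has exactly 5 rows; each row shifts and turns the commanded pose from where the row before left it, along the tool's axes as they then stand; what a row does not reach is not made up. A row lasts 1/10 s, in which the tool goes at most 50 mm and 8.59 degrees, less where a joint would pass 70% of its speed; a pose out of reach is approached as far as the arm can. A call is refused whole if a number of a shift passes 5 or a number of a turn 8.59, either way. A call with a gripper value outside its range is refused whole. The fingers move at their own pace and stop on an object; "squeeze" is the grip in N (left out, the last holds). Time passes only in rows, so rows that do not move let the fingers close, or fill a call up. It gives the time, the measured TCP pose, the force, the opening and the grip force at its end, in the units of the state.
- manip.get_state(): the state, without advancing time (a new reading comes with each control period).
- optics.get_image(name): name is "scene" or "top"; returns the picture (400x640x3 uint8, red, green, blue); there is no depth.
- optics.get_calibration(name): a dict with "fov_y" (degrees; the focal length in pixels is half the picture's height over the tangent of half this angle, whatever the lens; pixels are square), "cx", "cy" (the principal point, pixels), "world_to_cam" (4x4, takes a point from world to camera coordinates). Camera axes: x right, y down, z forward; pixel columns grow to the right and rows downward; lengths in m; the calibration is good to about 2 mm. A picture is of the moment at which its call begins. get_calibration takes no time and is no camera call.
- manip.sign_off(): hands the job in; it is judged then, once.
Trained networks look in the newest picture that a camera, given by its name, has taken for a name from the list of things; names that differ only in an ending like _2 or _b are one class to them, and where a whole thing is asked for, a point or a joint stands for the part that bears it (a point fixed in the world has none). Each returns a list of dicts, best first, with "p" (0 to 1); they miss things now and then, are a little off and sometimes report something else, mostly with a low value. They report only what shows in the picture. A call takes as long as a camera call. They do not tell look-alikes from the thing itself.
- finder.silhouettes(label, camera): "region" (400x640 bool, what is visible of it) and "box" ([centre column, centre row, width, height] in pixels, round what is visible of it).
- finder.tip_of(label, camera): "at" ([column, row] in pixels: a listed point, or the origin of a listed thing).
The state is a dict: "clock": time; "qpos": joint angles; "qd": joint speeds; "effort": joint torques, N m; "position": TCP position; "ee_rot": TCP orientation; "contact_force": force on the tool from outside, world axes, zero at the start; "moment": the same for the moment, N m; "width": finger opening in m; "gripper_force": force on a finger pad.
Only numpy, scipy, OpenCV 4.12 (cv2) and the standard library are available. Lean on these libraries where they do the work, as an engineer would, in place of code of your own. Each camera call takes 0.05 s, during which the arm holds its last target. There are 200 camera calls.

TASK

Pick up the angle gauge and rest the middle of its foot, about level, on the block's rubber ridge, foot lengthwise along the block; then rock it there until its swinging pointer settles on the mark tab. Finish holding it so, gripped and lightly pressed on the ridge, for the monitor bracket's tilt to be marked out. Do not squash the ridge to its stop, and leave the mug, tape, stapler and screwdriver alone.

Things in the scene. Friction and masses are not known exactly. Their poses are not given: they have to be found in the camera images.
- gauge: Angle gauge, loose, 0.3 to 0.53 kg, upright on the desk. Steel foot 130 (its x) x 40 (y) x 14 high; white round dial 130 diameter, 12 thick, centre 82 up, facing +y and -y with the same pointer and mark on both; a neck, then a black grip block 44 (x) x 22 (y), 158 to 198 above the underside. Origin: centre of the foot's underside; z up through the grip.
- gauge_grip (a point): Centre of the gauge's grip block, on its z axis 178 above the underside; the block is 22 thick along the gauge's y, to be pinched across that. Same axes as the gauge.
- pointer (a joint): Angle (rad) of the swinging pointer on the dial, about the gauge's y axis through the dial centre; 0 = straight up along the gauge's z, positive = leaning to the gauge's +x end. It is a free weighted pendulum that always settles true vertical, in about a second after motion stops, so it reads minus the gauge's rotation about its own +y: raising the gauge's +x end makes it grow. Limits +-1.2. It cannot be touched. Starts swinging.
- pointer_tip (a point): Tip of the dark thin pointer, 51 from the dial centre, in the mid-plane of the dial; its z axis runs along the pointer.
- mark (a joint): Angle (rad) of the mark tab on the dial, same zero and sense as the pointer; between 0.22 and 0.38, different each time, does not move during the job.
- mark_tab (a point): Middle of the mark: a dark tab 10 wide and 16 long across the dial's rim, 62 from the dial centre, in the dial's mid-plane; its z axis points from the dial centre to the tab.
- block: Wooden offcut fixed to the desk, 200 (its x) x 70 (its y), uneven: 30 high on its -x half, 22 high on its +x half, with a steel seat 50 x 64 to 42 high in the middle carrying the rubber ridge. Origin: centre of the underside; z up.
- crown_top (a point): Top of the rubber ridge at its middle: a round bar of radius 13 and length 60 lying along the block's y, its highest line 75 above the desk when not pressed. Moves down with the ridge. Same axes as the block.
- crown (a joint): How far the ridge is pressed down (m): 0 free, 0.010 at its stop. Spring about 0.9 N per mm with about 1 N of preload; it carries 5 N at about 5 mm.
- mug: White mug, 80 diameter, 90 high, loose; leave alone. Origin: centre of the underside.
- tape_roll: Cardboard tape roll, 90 diameter, 24 high, lying flat, loose; leave alone. Origin: centre of the underside.
- stapler: Black stapler, 130 long, 41 high, loose; leave alone. Origin: centre of the underside.
- screwdriver: Screwdriver lying flat, loose; leave alone.
There are look-alikes about, which are no part of the job. Of the things that look like the gauge, the largest one is meant.

How it is judged:
On the way, in this order (a step that is already met when the one before it is completed fails the run):
1. the gauge rests on the ridge, about level and lengthwise along the block (contact force between gauge and crown above 0.4 N and angle between gauge's own z axis and vertical below 0.12 rad and angle between the y axis of gauge and the y axis of block, either way round below 0.25 rad and horizontal distance between gauge and crown_top below 0.03 m), for 0.2 s.
2. the gauge is rocked on the ridge and its pointer settles on the mark (contact force between gauge and crown above 0.4 N and angle between the z axis of pointer_tip and the z axis of mark_tab, either way round below 0.08 rad and velocity of joint pointer between -0.3 and 0.3 rad/s), for 0.3 s.
At the end, for the whole second after the job is handed in: Still gripped, foot over 55 mm above the desk, its middle within 30 mm of the ridge and pressing it over 0.4 N but under 9.7 mm, gauge y along block y within 0.25 rad, pointer still and within 0.08 rad of the mark (half the tab), bystanders within 30 mm of their starts (all of step 2 and value of joint crown below 0.0097 m and contact force between the fingers and gauge above 2 N and height (world z) of gauge above 0.055 m and linear speed of gauge below 0.03 m/s and angular speed of gauge below 0.2 rad/s and angle between the y axis of gauge and the y axis of block, either way round below 0.25 rad and horizontal distance between gauge and crown_top below 0.03 m and distance of each of mug, tape_roll, stapler, screwdriver from where it was at the start of the episode below 0.03 m); the arm keeps its last pose, push and grip.
It fails at once if a bystander is disturbed (distance of any of mug, tape_roll, stapler, screwdriver from where it was at the start of the episode above 0.03 m).
It fails at once if the ridge is squashed hard by the gauge (contact force between gauge and crown above 30 N).
It fails at once if the gauge is toppled (angle between gauge's own z axis and vertical above 0.9 rad).
It also fails if it takes over 42 s, if anything falls off the work surface, if the arm or the gripper's body presses on something with over 40 N, if the wrist force passes 120 N, or if a joint passes its speed limit or range.

## Working session

There is one attempt and no reset: what is moved stays moved. The work goes in short steps, Python scripts to look and compute and a tool call to move; the robot and the scene stay as the last step left them, time stands still between calls to the robot, and variables do not carry over. Pictures are saved under pics/ and viewed, at most 10 in all, crops included, and the job is handed in when it is done.

Besides the shell and the picture viewer there is one more tool, called after "Emit:" in YAML: its name, and indented under it one key for each argument. servo_tool: Moves the arm, as the interface text tells. Its arguments: {"type":"object","properties":{"increments":{"type":"array","items":{"type":"array","items":{"type":"number"}}},"squeeze":{"type":"number"}},"required":["increments"]}

```bash
mkdir -p pics; ls
cat > h.py <<'E'
import numpy as np, cv2
from rig import manip, optics, finder
def cal(n):
    c=optics.get_calibration(n); f=200/np.tan(np.radians(c["fov_y"])/2)
    return c,f,np.array(c["world_to_cam"])
def proj(n,P):
    c,f,M=cal(n); p=M[:3,:3]@np.asarray(P,float)+M[:3,3]
    return np.array([c["cx"]+f*p[0]/p[2],c["cy"]+f*p[1]/p[2]])
def ray(n,uv):
    c,f,M=cal(n); d=M[:3,:3].T@np.array([(uv[0]-c["cx"])/f,(uv[1]-c["cy"])/f,1]); return -M[:3,:3].T@M[:3,3],d
def atz(n,uv,z):
    o,d=ray(n,uv); return o+d*(z-o[2])/d[2]
E
python3 - <<'E'
from h import *
ims={n:optics.get_image(n) for n in("scene","top")}
for n in ims:
    c,f,M=cal(n);print(n,c["fov_y"],c["cx"],c["cy"],np.round(-M[:3,:3].T@M[:3,3],3),np.round(M[2,:3],3), [k for k in c])
    for l in("gauge","gauge_grip","block","crown_top","pointer_tip","mark_tab"):
        print(l,[(np.round(r["at"]).tolist(),round(r["p"],2)) for r in finder.tip_of(l,n)])
    print([(np.round(r["box"]).tolist(),round(r["p"],2)) for r in finder.silhouettes("gauge",n)])
cv2.imwrite("pics/a.png",np.vstack([ims["scene"],ims["top"]])[:,:,::-1][:, :] if 0 else cv2.resize(np.vstack([ims["scene"],ims["top"]]),(480,600),interpolation=cv2.INTER_AREA)[:,:,::-1])
cv2.imwrite("pics/s.png",ims["scene"][:,:,::-1]);cv2.imwrite("pics/t.png",ims["top"][:,:,::-1])
print(manip.get_state())
E
```

```text
pics
scene 49.222996750913005 322.7697798557956 205.6363242780569 [0.967 0.582 1.196] [-0.273 -0.454 -0.848] ['fov_y', 'cx', 'cy', 'world_to_cam']
gauge [([409.0, 265.0], 0.9), ([382.0, 238.0], 0.69), ([371.0, 283.0], 0.61)]
gauge_grip [([388.0, 204.0], 0.78), ([415.0, 244.0], 0.61), ([369.0, 270.0], 0.57), ([407.0, 367.0], 0.26)]
block []
crown_top []
pointer_tip [([386.0, 214.0], 0.59)]
mark_tab []
[([411.0, 257.0, 16.0, 39.0], 0.91), ([385.0, 226.0, 45.0, 48.0], 0.84), ([371.0, 278.0, 22.0, 35.0], 0.81)]
top 46.89828815533243 325.4027649979596 191.51680641125867 [ 0.299 -0.021  1.587] [ 0.218  0.02  -0.976] ['fov_y', 'cx', 'cy', 'world_to_cam']
gauge [([255.0, 238.0], 0.8), ([285.0, 236.0], 0.62), ([259.0, 202.0], 0.57)]
gauge_grip [([254.0, 193.0], 0.68), ([280.0, 228.0], 0.58)]
block [([377.0, 232.0], 0.74)]
crown_top [([377.0, 226.0], 0.56), ([455.0, 225.0], 0.53)]
pointer_tip [([382.0, 227.0], 0.52), ([280.0, 230.0], 0.51)]
mark_tab []
[([260.0, 200.0, 26.0, 18.0], 0.9), ([289.0, 236.0, 24.0, 40.0], 0.88), ([254.0, 241.0, 19.0, 24.0], 0.54)]
{'clock': 0.8, 'qpos': array([-1.22701207e+00,  2.75857663e-01,  1.50490411e+00, -2.26182754e-07,
        1.36068933e+00, -1.21010481e-01]), 'qd': array([ 9.51416866e-04, -7.40568411e-05,  1.11271321e-03, -7.89234439e-04,
       -9.28865029e-04,  1.42684968e-03]), 'effort': array([-1.21773206e-03, -4.16596198e+01, -2.46083039e+01, -6.02495470e-05,
       -1.62756355e-04,  8.62089024e-06]), 'position': array([ 0.25773735, -0.51403342,  0.23935054]), 'ee_rot': array([7.03528272e-05, 9.73117043e-01, 2.30311128e-01, 7.75765730e-06]), 'contact_force': array([ 0.14311959, -0.41415177,  0.0867035 ]), 'moment': array([ 0.00764725, -0.01990128, -0.02019497]), 'gripper_force': 0.0, 'width': 0.08565091588322646}
```

View pics/s.png

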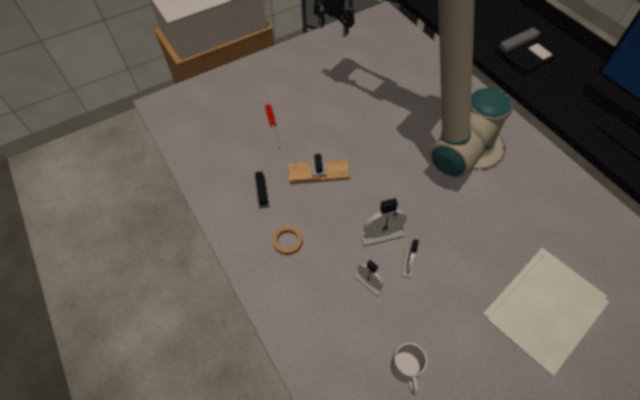

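View pics/t.png

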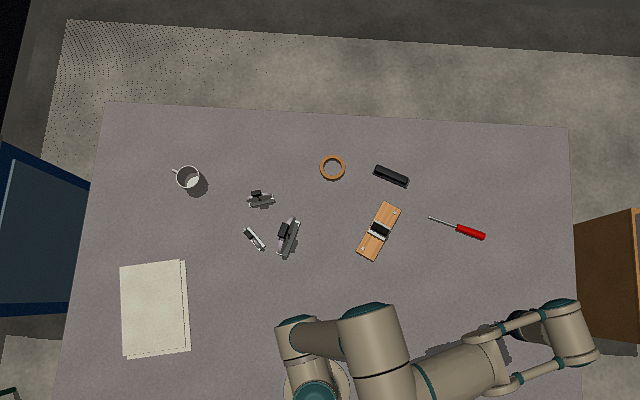

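The three gauge look-alikes are at scene (385,226), (411,257) and (371,278). In the top view they are at (289,236), (254,241) and (260,200). The one at scene (385,226) / top (289,236) is clearly the largest, so I'll confirm it in an enlarged crop and measure it.

Run:
```python
from h import *
s=optics.get_image("scene");t=optics.get_image("top")
a=cv2.resize(s[190:300,345:435],None,fx=4.3,fy=4.3,interpolation=cv2.INTER_CUBIC)
b=cv2.resize(t[180:270,235:325],(400,400),interpolation=cv2.INTER_CUBIC)
H=max(a.shape[0],400);o=np.zeros((H,a.shape[1]+400,3),np.uint8);o[:a.shape[0],:a.shape[1]]=a;o[:400,a.shape[1]:]=b
cv2.imwrite("pics/c.png",o[:,:,::-1])
print("origin",atz("scene",(382,238),0),atz("top",(285,236),0))
print("grip",atz("scene",(388,204),.178),atz("top",(280,228),.178))
print("crown",atz("top",(377,226),.075),"scene pix 319,156:",atz("scene",(319,156),.075))
for n in("top","scene"):
  for l in("gauge","block","tape_roll","mug","stapler","screwdriver"):
    for r in finder.silhouettes(l,n):
        if r["p"]<.3: continue
        m=r["region"].astype(np.uint8); q=cv2.boxPoints(cv2.minAreaRect(cv2.findNonZero(m)))
        print(n,l,round(r["p"],2),[np.round(atz(n,p,.02),3)[:2].tolist() for p in q])
  for l in("gauge_grip","crown_top"):
    print(n,l,[(np.round(r["at"],1).tolist(),round(r["p"],2)) for r in finder.tip_of(l,n)])
```

```text
origin [0.48859358 0.13739707 0.        ] [0.48822118 0.14142161 0.        ]
grip [0.48415579 0.12631387 0.178     ] [0.49064185 0.14067148 0.178     ]
crown [ 0.53185555 -0.1669537   0.075     ] scene pix 319,156: [ 0.51693517 -0.18795832  0.075     ]
top gauge 0.75 [[0.429, 0.18], [0.561, 0.148], [0.546, 0.092], [0.415, 0.125]]
top gauge 0.56 [[0.631, 0.29], [0.655, 0.202], [0.602, 0.187], [0.578, 0.274]]
top gauge 0.48 [[0.495, 0.293], [0.517, 0.275], [0.456, 0.203], [0.435, 0.222]]
top block 0.63 [[0.45, -0.101], [0.635, -0.189], [0.603, -0.254], [0.42, -0.164]]
top tape_roll 0.73 [[0.781, 0.04], [0.786, -0.045], [0.695, -0.05], [0.69, 0.034]]
top mug 0.78 [[0.681, 0.57], [0.745, 0.52], [0.658, 0.418], [0.596, 0.468]]
top mug 0.71 [[0.781, 0.04], [0.786, -0.045], [0.695, -0.05], [0.69, 0.034]]
top stapler 0.73 [[0.725, -0.145], [0.765, -0.161], [0.716, -0.283], [0.676, -0.267]]
top screwdriver 0.52 [[0.575, -0.353], [0.602, -0.363], [0.539, -0.545], [0.513, -0.535]]
top gauge_grip [([278.6, 229.7], 0.79), ([254.8, 192.7], 0.74), ([245.9, 233.9], 0.51)]
top crown_top [([381.7, 228.6], 0.54)]
scene gauge 0.87 [[0.51, 0.006], [0.356, 0.051], [0.418, 0.182], [0.564, 0.137]]
scene gauge 0.69 [[0.641, 0.193], [0.574, 0.171], [0.551, 0.267], [0.617, 0.286]]
scene gauge 0.62 [[0.526, 0.272], [0.429, 0.185], [0.407, 0.207], [0.505, 0.293]]
scene block 0.88 [[0.589, -0.286], [0.403, -0.197], [0.462, -0.09], [0.641, -0.177]]
scene tape_roll 0.59 [[0.761, -0.068], [0.685, -0.021], [0.732, 0.062], [0.806, 0.017]]
scene mug 0.84 [[0.739, 0.487], [0.64, 0.412], [0.581, 0.479], [0.682, 0.55]]
scene stapler 0.6 [[0.716, -0.286], [0.684, -0.274], [0.737, -0.135], [0.767, -0.147]]
scene screwdriver 0.69 [[0.545, -0.542], [0.518, -0.536], [0.58, -0.344], [0.605, -0.351]]
scene gauge_grip [([388.6, 203.8], 0.86), ([416.2, 244.4], 0.69), ([369.5, 271.1], 0.57)]
scene crown_top [([316.9, 162.8], 0.63)]
```

View pics/c.png

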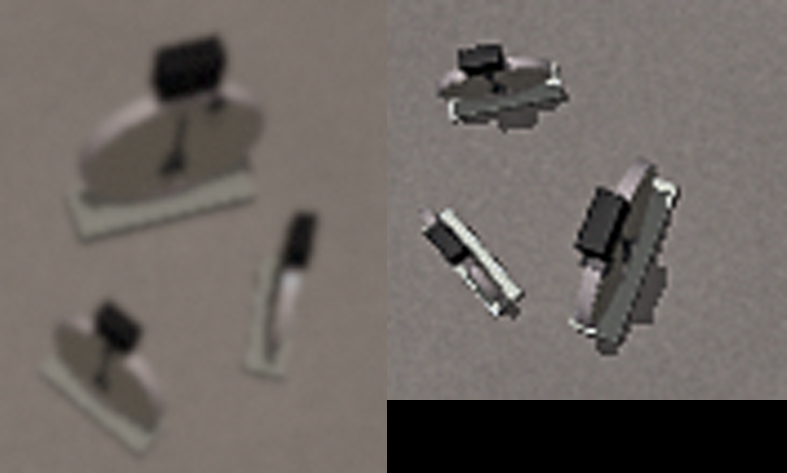

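The crop shows the big gauge at scene (385,226). It has the largest dial and foot, with the foot's near edge running from (365,246) to (404,237) and the mark tab at about (395,214), towards the scene-right end. The other two are smaller copies. Next I'll work out the exact poses.

```bash
cat >> h.py <<'E'
def tri(a,b):
    A=[];B=[]
    for n,uv in(("scene",a),("top",b)):
        o,d=ray(n,uv);d/=np.linalg.norm(d);K=np.eye(3)-np.outer(d,d);A.append(K);B.append(K@o)
    return np.linalg.solve(sum(A),sum(B))
E
python3 - <<'E'
from h import *
from scipy.spatial.transform import Rotation as R
print("grip tri",tri((388.6,203.8),(278.6,229.7)),"crown tri",tri((316.9,162.8),(379.5,228)),[atz("top",p,.075) for p in((377,226),(381.7,228.6))],atz("scene",(316.9,162.8),.075))
for n,z,p,q in(("scene",0,(364.8,245.8),(404.3,237.2)),("top",.014,(299.8,222.8),(286.3,258.8))):
    a,b=atz(n,p,z),atz(n,q,z);d=b-a;print(n,a,b,np.linalg.norm(d),np.degrees(np.arctan2(d[1],d[0])))
print("silh grip seg in image: crown expected px at (.527,-.177,.075)",proj("scene",(.527,-.177,.075)),proj("top",(.527,-.177,.075)))
# black grip blob centroid
for n,box in(("scene",(375,198,402,218)),("top",(272,218,294,242))):
    im=optics.get_image(n);x0,y0,x1,y1=box;g=im[y0:y1,x0:x1].max(2)<55;k=np.argwhere(g);print(n,"dark",len(k),k.mean(0)[::-1]+(x0,y0))
s=manip.get_state();w=s["ee_rot"];r=R.from_quat([*w[1:],w[0]]).as_matrix();print("tool x,y,z\n",r)
print(np.degrees(np.arctan2(r[1,1],r[0,1])))
E
```

```text
grip tri [0.48668378 0.1384011  0.19504701] crown tri [ 0.52946848 -0.1782752   0.05747812] [array([ 0.53185555, -0.1669537 ,  0.075     ]), array([ 0.52420679, -0.18276942,  0.075     ])] [ 0.53716048 -0.16774337  0.075     ]
scene [0.54888181 0.13163561 0.        ] [0.42849906 0.17132443 0.        ] 0.12675648974678025 161.75320406808044
top [0.53531117 0.09290883 0.014     ] [0.40960011 0.12906232 0.014     ] 0.13080652126263573 163.95519221914194
silh grip seg in image: crown expected px at (.527,-.177,.075) [318.10418657 159.5527233 ] [379.98409521 227.64985075]
scene dark 184 [388.5        206.10869565]
top dark 92 [284.44565217 231.90217391]
tool x,y,z
 [[ 8.93932155e-01  4.48202301e-01  1.34260919e-06]
 [ 4.48202300e-01 -8.93932153e-01 -6.32392689e-05]
 [-2.71437843e-05  5.71333764e-05 -9.99999998e-01]]
-63.371596156811115
```

Emit:
servo_tool:
  increments:
    - [3.4, -3.3, 0, 0, 0, 0, -1]
    - [3.4, -3.3, 0, 0, 0, 0, -1]
    - [3.4, -3.3, 0, 0, 0, 0, -1]
    - [3.4, -3.3, 0, 0, 0, 0, -1]
    - [3.4, -3.3, 0, 0, 0, 0, -1]

```text
clock: 2.3
position: [0.336, -0.2887, 0.2395]
ee_rot: [0.0, 0.973, 0.23, 0.0]
contact_force: [1.2, 0.0, -0.2]
width: 0.0853
gripper_force: 0.0
```

Emit:
servo_tool:
  increments:
    - [3.4, -3.3, 0, 0, 0, 0, -1]
    - [3.4, -3.3, 0, 0, 0, 0, -1]
    - [3.4, -3.3, 0, 0, 0, 0, -1]
    - [3.4, -3.3, 0, 0, 0, 0, -1]
    - [3.4, -3.3, 0, 0, 0, 0, -1]

```text
clock: 2.8
position: [0.4141, -0.0649, 0.2397]
ee_rot: [0.0, 0.973, 0.23, 0.001]
contact_force: [1.1, 0.6, -0.3]
width: 0.0855
gripper_force: 0.0
```

Emit:
servo_tool:
  increments:
    - [0, 0, 0, 0, 0, 8.5, -1]
    - [0, 0, 0, 0, 0, 8.5, -1]
    - [0, 0, 0, 0, 0, 8.5, -1]
    - [0, 0, 0, 0, 0, 8.5, -1]
    - [0, 0, 0, 0, 0, 8.5, -1]

```text
clock: 3.3
position: [0.4138, -0.0665, 0.2394]
ee_rot: [0.0, 0.99, -0.141, 0.0]
contact_force: [-0.1, 0.5, -0.3]
width: 0.0853
gripper_force: 0.0
```

```bash
cat >> h.py <<'E'
from scipy.spatial.transform import Rotation as R
def tool():
    s=manip.get_state();w=s["ee_rot"];return s,s["position"],R.from_quat([*w[1:],w[0]]).as_matrix()
E
python3 - <<'E'
from h import *
s,p,r=tool();print(s["clock"],s["qpos"].round(2),p.round(4));print(r.round(3))
for g in((.484,.134),(.487,.139)): print((r.T@(np.array([*g,.167])-p)*100).round(2))
for n in("scene","top"):
    print(n,[(np.round(q["at"],1).tolist(),round(q["p"],2)) for q in finder.tip_of("gauge_grip",n)])
t=cv2.hconcat([cv2.resize(optics.get_image(n)[y:y+90,x:x+90],(400,400),interpolation=cv2.INTER_CUBIC) for n,x,y in(("scene",340,170),("top",245,190))])
cv2.imwrite("pics/d.png",t[:,:,::-1])
E
```

```text
3.3 [-0.33  0.04  1.8  -0.    1.3   1.53] [ 0.4138 -0.0665  0.2394]
[[ 0.96  -0.279  0.   ]
 [-0.279 -0.96  -0.   ]
 [ 0.     0.    -1.   ]]
[  1.15 -21.21   7.24]
[  1.3  -21.77   7.24]
scene [([367.8, 270.9], 0.76), ([414.6, 246.3], 0.73), ([388.7, 205.6], 0.56), ([286.1, 240.2], 0.3)]
top [([282.3, 230.0], 0.76), ([379.9, 229.5], 0.71), ([257.6, 191.2], 0.58), ([247.8, 233.7], 0.51)]
```

Run:
```python
from h import *
for z in (.178,): print(atz("scene",(388.7,205.8),z),atz("top",(283.6,230.9),z),tri((388.7,205.8),(283.6,230.9)))
for c in((.480,.132),(.484,.134)): print(c,proj("scene",(*c,.178)),proj("top",(*c,.178)),proj("top",(*c,0)),proj("scene",(*c,0)))
```

```text
[0.48597551 0.13205889 0.178     ] [0.48240229 0.12883706 0.178     ] [0.48317691 0.12945806 0.1720955 ]
(0.48, 0.132) [390.44932305 204.81333808] [282.5090466  231.60969282] [287.51864987 238.54452963] [383.24212074 235.38781087]
(0.484, 0.134) [389.70229055 205.98820821] [281.97260341 230.27752804] [287.03783926 237.35368157] [382.56796358 236.47660045]
```

View pics/d.png

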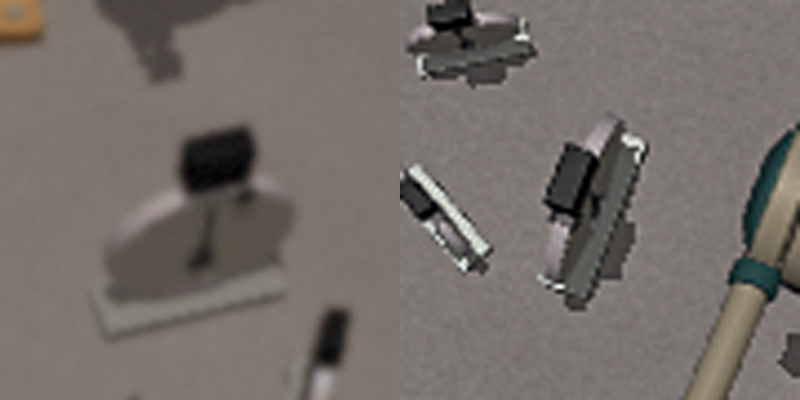

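The picture shows the big gauge's grip at scene (389,206) and top (283,231), which agrees with (0.484, 0.131). I'll go over it and then down.

Emit:
servo_tool:
  increments:
    - [0.24, -4.2, 0, 0, 0, 0, -1]
    - [0.24, -4.2, 0, 0, 0, 0, -1]
    - [0.24, -4.2, 0, 0, 0, 0, -1]
    - [0.24, -4.2, 0, 0, 0, 0, -1]
    - [0.24, -4.1, 0, 0, 0, 0.8, -1]

```text
clock: 4.0
position: [0.4829, 0.1328, 0.2394]
ee_rot: [0.0, 0.99, -0.144, 0.0]
contact_force: [0.4, -0.5, -0.4]
width: 0.0853
gripper_force: 0.0
```

Emit:
servo_tool:
  increments:
    - [0, 0, 0, 0, 0, 0, -1]
    - [0, 0, 2.5, 0, 0, 0, -1]
    - [0, 0, 2.5, 0, 0, 0, -1]
    - [0, 0, 2.2, 0, 0, 0, -1]
    - [0, 0, 0, 0, 0, 0, -1]

```text
clock: 4.5
position: [0.4798, 0.13, 0.1646]
ee_rot: [0.001, 0.99, -0.144, -0.003]
contact_force: [-0.3, -0.6, -0.3]
width: 0.0853
gripper_force: 0.0
```

Emit:
servo_tool:
  increments:
    - [0, 0, 0, 0, 0, 0, 1]
    - [0, 0, 0, 0, 0, 0, 1]
    - [0, 0, 0, 0, 0, 0, 1]
    - [0, 0, 0, 0, 0, 0, 1]
    - [0, 0, 0, 0, 0, 0, 1]
  squeeze: 60

```text
clock: 5.0
position: [0.4831, 0.1311, 0.1682]
ee_rot: [-0.0, 0.989, -0.145, 0.001]
contact_force: [-0.5, -1.0, 4.3]
width: 0.0212
gripper_force: 60.4
```

Emit:
servo_tool:
  increments:
    - [0, 0, 0, 0, 0, 0, 1]
    - [0, 0, 0, 0, 0, 0, 1]
    - [0, 0, 0, 0, 0, 0, 1]
    - [0, 0, 0, 0, 0, 0, 1]
    - [0, 0, 0, 0, 0, 0, 1]

```text
clock: 5.5
position: [0.4832, 0.1311, 0.1682]
ee_rot: [-0.0, 0.989, -0.145, 0.001]
contact_force: [-0.6, -0.9, 5.6]
width: 0.0215
gripper_force: 60.4
```

Emit:
servo_tool:
  increments:
    - [0, 0, -1.0, 0, 0, 0, 1]
    - [0, 0, -3.0, 0, 0, 0, 1]
    - [0, 0, -3.0, 0, 0, 0, 1]
    - [0, 0, -3.0, 0, 0, 0, 1]
    - [0, 0, -1.0, 0, 0, 0, 1]

```text
clock: 6.0
position: [0.4834, 0.1314, 0.2798]
ee_rot: [-0.001, 0.989, -0.145, 0.002]
contact_force: [-0.1, 0.3, -4.6]
width: 0.0213
gripper_force: 59.7
```

Run:
```python
from h import *
s,p,r=tool();print(s["clock"],s["qpos"].round(2),p.round(4),s["contact_force"],s["width"]);print(r.round(3))
for n in("scene","top"):
    im=optics.get_image(n)
    for l in("gauge_grip","gauge","crown_top"): print(n,l,[(np.round(q["at"],1).tolist(),round(q["p"],2)) for q in finder.tip_of(l,n)])
print("expect grip px",[proj(n,p+[0,0,.011]) for n in("scene","top")],"foot",[proj(n,p-[0,0,.167]) for n in("scene","top")])
a=optics.get_image("scene");b=optics.get_image("top")
u=proj("scene",p-[0,0,.08]).astype(int);v=proj("top",p-[0,0,.08]).astype(int);w=proj("top",(.527,-.178,.06)).astype(int);y=proj("scene",(.527,-.178,.06)).astype(int)
c=lambda im,q,h:cv2.resize(im[q[1]-h:q[1]+h,q[0]-h:q[0]+h],(300,300),interpolation=cv2.INTER_CUBIC)
print(u,v,y,w)
cv2.imwrite("pics/e.png",cv2.vconcat([cv2.hconcat([c(a,u,40),c(b,v,40)]),cv2.hconcat([c(a,y,40),c(b,w,40)])])[:,:,::-1])
```

```text
6.0 [0.13 0.14 1.58 0.   1.41 1.99] [0.4834 0.1314 0.2798] [-0.05565526  0.25778644 -4.60697957] 0.021327102788110494
[[ 0.958 -0.287  0.004]
 [-0.287 -0.958  0.001]
 [ 0.004 -0.002 -1.   ]]
scene gauge_grip [([393.0, 181.1], 0.79), ([369.7, 269.5], 0.79), ([416.3, 241.3], 0.76)]
scene gauge [([404.9, 264.1], 0.78), ([370.2, 284.4], 0.73)]
scene crown_top [([316.6, 160.8], 0.58)]
top gauge_grip [([282.0, 225.0], 0.77), ([247.7, 236.1], 0.68)]
top gauge [([284.0, 231.0], 0.76), ([251.6, 237.6], 0.7)]
top crown_top [([195.4, 183.7], 0.62), ([380.9, 228.7], 0.47)]
expect grip px [array([394.80349268, 181.52998903]), array([278.97051156, 225.09270201])] foot [array([386.5198819 , 217.24951691]), array([284.76417724, 233.30258873])]
[390 200] [282 229] [318 162] [379 228]
```

View pics/e.png

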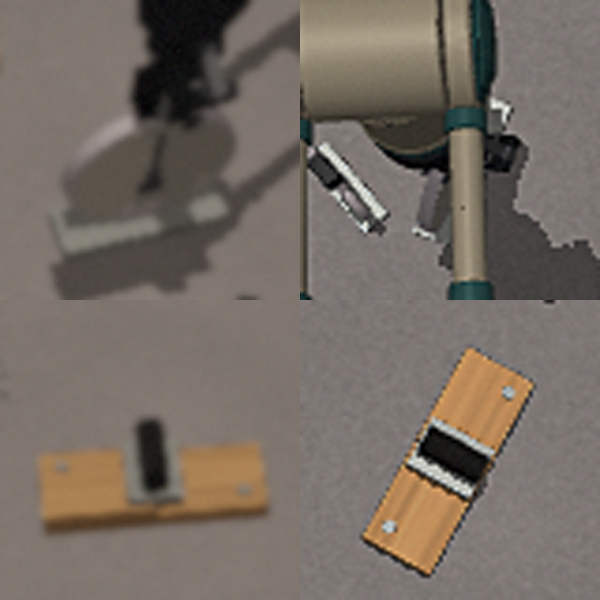

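The gauge is lifted: in scene its foot's near edge runs from (369,228) to (411,217). The ridge is at scene (318,162) and top (380,229). Now I'll refine both.

Run:
```python
from h import *
s,p,r=tool();print(p)
zf=p[2]-.168
a,b=atz("scene",(368.7,228),zf),atz("scene",(411.3,217.3),zf);d=b-a;m=(a+b)/2
print(a,b,np.linalg.norm(d),np.degrees(np.arctan2(d[1],d[0])),"centre",m-[*(.02*np.array([np.cos(np.radians(73.5)),np.sin(np.radians(73.5))])),0])
print("block centre top",atz("top",(378.7,231.1),.026))
th=np.radians(154.6);bx=np.array([np.cos(th),np.sin(th),0]);by=np.array([-bx[1],bx[0],0])
c=atz("top",(380.3,229.3),.07);print("ridge top",c)
for q in(np.array([.522,-.18,0]),np.array([.527,-.177,0])):
  print(q,[ (proj("scene",q+by*k+[0,0,.075]).round(1)) for k in(-.03,.03)],[ (proj("top",q+by*k+[0,0,.07]).round(1)) for k in(-.03,.03)])
t=np.array([.523,-.18]);g=p[:2]
print("move tool",(r.T@np.array([*(t-g),0])*100).round(2))
```

```text
[0.48203383 0.13103932 0.27625599]
[0.54532942 0.13161122 0.10825599] [0.42076744 0.16725653 0.10825599] 0.1295618594639419 164.03072158325858 centre [0.47736812 0.13025748 0.10825599]
block centre top [ 0.52229077 -0.1781623   0.026     ]
ridge top [ 0.52232327 -0.1787739   0.07      ]
[ 0.522 -0.18   0.   ] [array([319.9, 165.6]), array([318. , 151.1])] [array([372.6, 225.1]), array([388.7, 233.8])]
[ 0.527 -0.177  0.   ] [array([319.1, 166.9]), array([317.2, 152.3])] [array([371.8, 223.5]), array([387.9, 232.2])]
move tool [12.85 28.62  0.  ]
```

Emit:
servo_tool:
  increments:
    - [0.9, 2.0, 0, 0, 0, 0, 1]
    - [1.8, 4.0, 0, 0, 0, 0, 1]
    - [1.8, 4.0, 0, 0, 0, 0, 1]
    - [1.8, 4.0, 0, 0, 0, 0, 1]
    - [1.8, 4.0, 0, 0, 0, 0, 1]

```text
clock: 7.0
position: [0.5084, -0.0661, 0.277]
ee_rot: [-0.0, 0.989, -0.145, -0.0]
contact_force: [0.5, -0.1, -4.7]
width: 0.0215
gripper_force: 60.1
```

Emit:
servo_tool:
  increments:
    - [1.8, 4.0, 0, 0, 0, 0, 1]
    - [1.8, 4.0, 0, 0, 0, 0, 1]
    - [1.1, 2.4, 0, 0, 0, 0, 1]
    - [0, 0, 0, 0, 0, 4.4, 1]
    - [0, 0, 0, 0, 0, 4.4, 1]

```text
clock: 7.5
position: [0.5235, -0.1789, 0.2764]
ee_rot: [-0.0, 0.975, -0.223, -0.001]
contact_force: [-0.2, 1.1, -4.1]
width: 0.0213
gripper_force: 60.6
```

Emit:
servo_tool:
  increments:
    - [0, 0, 0.5, 0, 0, 0, 1]
    - [0, 0, 1.0, 0, 0, 0, 1]
    - [0, 0, 0.5, 0, 0, 0, 1]
    - [0, 0, 0, 0, 0, 0, 1]
    - [0, 0, 0, 0, 0, 0, 1]

```text
clock: 8.0
position: [0.5235, -0.1774, 0.257]
ee_rot: [0.0, 0.975, -0.22, -0.0]
contact_force: [0.3, 0.3, -5.4]
width: 0.0217
gripper_force: 60.5
```

Run:
```python
from h import *
s,p,r=tool();print(s["clock"],s["qpos"].round(2),p.round(4),s["contact_force"],s["width"]);print(r.round(3))
a=optics.get_image("scene");b=optics.get_image("top")
print(tool()[1], [ (np.round(q["at"],1).tolist(),round(q["p"],2)) for q in finder.tip_of("mark_tab","scene")],[ (np.round(q["at"],1).tolist(),round(q["p"],2)) for q in finder.tip_of("pointer_tip","scene")])
print("move",(r.T@(np.array([.5225,-.1785,0])-[*p[:2],0])*100))
u=proj("scene",(.5225,-.1785,.14)).astype(int);v=proj("top",(.5225,-.1785,.1)).astype(int);print(u,v)
c=lambda im,q,h:cv2.resize(im[q[1]-h:q[1]+h,q[0]-h:q[0]+h],(400,400),interpolation=cv2.INTER_CUBIC)
cv2.imwrite("pics/f.png",cv2.hconcat([c(a,u,35),c(b,v,40)])[:,:,::-1])
```

```text
8.0 [-0.45  0.23  1.52 -0.    1.39  1.56] [ 0.5235 -0.1774  0.257 ] [ 0.30793864  0.25109105 -5.39996162] 0.021683242695635815
[[ 0.903 -0.429 -0.   ]
 [-0.429 -0.903  0.   ]
 [-0.     0.    -1.   ]]
[ 0.52385295 -0.17760704  0.25758537] [] [([318.3, 129.5], 0.53)]
move [-4.45958343e-02  1.44719623e-01  3.67807645e-05]
[318 145] [381 227]
```

View pics/f.png

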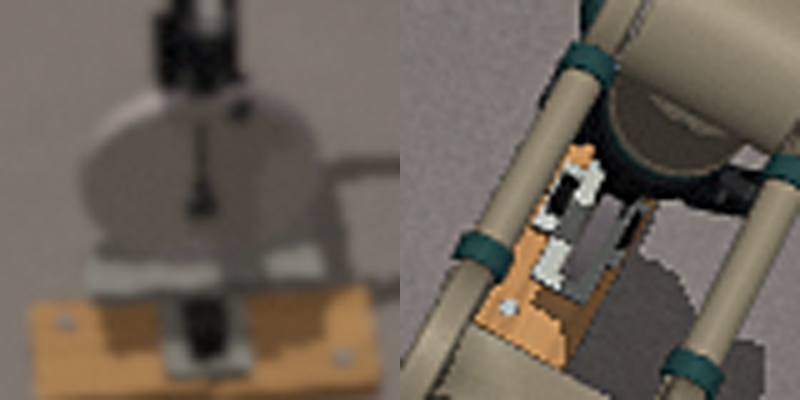

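The foot is centred over the ridge in scene: the foot centre and ridge are both at about column 319. The mark tab is at about (325,128.7) and the pointer is upright. I'll lower it on and compute the mark angle.

Emit:
servo_tool:
  increments:
    - [0, 0.1, 0.5, 0, 0, 0, 1]
    - [0, 0, 0.4, 0, 0, 0, 1]
    - [0, 0, 0.3, 0, 0, 0, 1]
    - [0, 0, 0.1, 0, 0, 0, 1]
    - [0, 0, 0, 0, 0, 0, 1]

```text
clock: 8.7
position: [0.5231, -0.1785, 0.244]
ee_rot: [-0.0, 0.975, -0.22, -0.0]
contact_force: [0.0, 0.6, -3.8]
width: 0.0213
gripper_force: 60.5
```

Emit:
servo_tool:
  increments:
    - [0, 0, 0.15, 0, 0, 0, 1]
    - [0, 0, 0.15, 0, 0, 0, 1]
    - [0, 0, 0.1, 0, 0, 0, 1]
    - [0, 0, 0, 0, 0, 0, 1]
    - [0, 0, 0, 0, 0, 0, 1]

```text
clock: 9.2
position: [0.5234, -0.1786, 0.2407]
ee_rot: [0.0, 0.975, -0.22, 0.0]
contact_force: [1.0, 0.7, -1.4]
width: 0.0213
gripper_force: 60.7
```

Run:
```python
from h import *
s,p,r=tool();print(s["clock"],p.round(4),s["contact_force"].round(2));print(r.round(3))
im=optics.get_image("scene"); cv2.imwrite("pics/g0.png",im[:,:,::-1])
q=finder.tip_of("mark_tab","scene");print([(np.round(x["at"],1).tolist(),round(x["p"],2)) for x in q])
# earlier picture f: TCP (.5235,-.1774,.2572)
gx=-r[:,0];gy=r[:,1]*1
f0=np.array([.5238,-.1775,.2574-.168])
if gy[1]<0: gy=-gy
for a in(0,.22,.26,.30,.34,.38):
  f=lambda o,rad,dy:proj("scene",o+[0,0,.082]+gy*dy+rad*(gx*np.sin(a)+np.array([0,0,np.cos(a)])))
  print(a,f(f0,.062,.006).round(1),f(f0,.051,.006).round(1),"now",f(p-[0,0,.168],.062,.006).round(1))
print("centre",proj("scene",f0+[0,0,.082]+gy*.006))
```

```text
9.2 [ 0.5234 -0.1786  0.2407] [ 0.99  0.7  -1.42]
[[ 0.903 -0.43   0.001]
 [-0.43  -0.903 -0.   ]
 [ 0.001  0.    -1.   ]]
[([326.1, 129.9], 0.47)]
0 [318.3 127.1] [318.4 129.6] now [318.3 130.6]
0.22 [322.9 127.1] [322.1 129.6] now [322.9 130.6]
0.26 [323.7 127.1] [322.8 129.7] now [323.7 130.7]
0.3 [324.6 127.2] [323.5 129.7] now [324.5 130.8]
0.34 [325.4 127.3] [324.1 129.8] now [325.3 130.9]
0.38 [326.1 127.5] [324.8 129.9] now [326.1 131. ]
centre [318.63425623 140.96857827]
```

Step 1 should be met: contact is about 3.6 N, level, centred. The mark is at roughly 0.32 rad. Next I'll rock about the ridge axis, 18.1 cm ahead of the TCP, turning about tool -y.

Emit:
servo_tool:
  increments:
    - [0.54, 0, 0.008, 0, -1.7, 0, 1]
    - [0.54, 0, 0.008, 0, -1.7, 0, 1]
    - [0.54, 0, 0.008, 0, -1.7, 0, 1]
    - [0.54, 0, 0.008, 0, -1.7, 0, 1]
    - [0, 0, 0, 0, 0, 0, 1]

```text
clock: 9.8
position: [0.5438, -0.1885, 0.2384]
ee_rot: [-0.013, 0.974, -0.22, -0.058]
contact_force: [0.1, 0.6, -2.6]
width: 0.0215
gripper_force: 61.0
```

Emit:
servo_tool:
  increments:
    - [0.54, 0, 0.008, 0, -1.7, 0, 1]
    - [0.54, 0, 0.008, 0, -1.7, 0, 1]
    - [0.54, 0, 0.008, 0, -1.7, 0, 1]
    - [0.54, 0, 0.008, 0, -1.7, 0, 1]
    - [0, 0, 0, 0, 0, 0, 1]

```text
clock: 10.3
position: [0.5628, -0.1975, 0.2345]
ee_rot: [-0.026, 0.969, -0.219, -0.115]
contact_force: [0.3, -0.1, -1.8]
width: 0.0215
gripper_force: 61.0
```

Emit:
servo_tool:
  increments:
    - [0.54, 0, 0.008, 0, -1.7, 0, 1]
    - [0.54, 0, 0.008, 0, -1.7, 0, 1]
    - [0, 0, 0, 0, 0, 0, 1]
    - [0, 0, 0, 0, 0, 0, 1]
    - [0, 0, 0, 0, 0, 0, 1]

```text
clock: 10.8
position: [0.5714, -0.2016, 0.233]
ee_rot: [-0.032, 0.965, -0.218, -0.143]
contact_force: [1.6, -0.8, -0.9]
width: 0.0215
gripper_force: 61.1
```

Emit:
servo_tool:
  increments:
    - [0, 0, 0, 0, 0, 0, 1]
    - [0, 0, 0, 0, 0, 0, 1]
    - [0, 0, 0, 0, 0, 0, 1]
    - [0, 0, 0, 0, 0, 0, 1]
    - [0, 0, 0, 0, 0, 0, 1]

```text
clock: 11.3
position: [0.5715, -0.2016, 0.2325]
ee_rot: [-0.032, 0.965, -0.218, -0.144]
contact_force: [3.0, -1.0, -1.0]
width: 0.0211
gripper_force: 61.1
```

Run:
```python
from h import *
import time
s,p,r=tool();print(s["clock"],p.round(4),s["contact_force"].round(2),s["gripper_force"]);print(r.round(3),"tilt",np.arccos(-r[2,2]))
f=p+.168*r[:,2];C=p+.181*r[:,2];print("foot",f,"axis",C)
ims=[optics.get_image("scene").astype(float) for _ in range(6)]
im=np.mean(ims,0).astype(np.uint8)
for l in("mark_tab","pointer_tip"):print([(np.round(x["at"],1).tolist(),round(x["p"],2)) for x in finder.tip_of(l,"scene")])
gz=-r[:,2];gx=-r[:,0];ny=-r[:,1]
c=f+.082*gz+.006*ny
tilt=np.arctan2(gz@[ *(-gx[:2]),0],gz[2])
print("centre",proj("scene",c),"vertical 62",proj("scene",c+[0,0,.062]),"51",proj("scene",c+[0,0,.051]))
for a in(.22,.26,.3,.34,.38):print(a,proj("scene",c+.062*(gx*np.sin(a)+gz*np.cos(a))).round(1))
u=proj("scene",c).astype(int);print(u)
k=im[u[1]-25:u[1]+20,u[0]-25:u[0]+25]
cv2.imwrite("pics/g.png",cv2.resize(k,None,fx=12,fy=12,interpolation=cv2.INTER_CUBIC)[:,:,::-1])
```

```text
11.3 [ 0.5715 -0.2016  0.2325] [ 3.01 -0.96 -0.99] 61.09993100166321
[[ 0.864 -0.43  -0.263]
 [-0.411 -0.903  0.125]
 [-0.291  0.    -0.957]] tilt 0.29563886197313
foot [ 0.52730541 -0.18056703  0.07175403] axis [ 0.52388542 -0.17893936  0.05931802]
[([313.0, 129.6], 0.4)]
[([310.8, 133.3], 0.56)]
centre [309.55227896 145.9469706 ] vertical 62 [308.88820902 132.45567259] 51 [309.009931   134.92858615]
0.22 [307.3 132.6]
0.26 [308.1 132.5]
0.3 [309.  132.4]
0.34 [309.8 132.4]
0.38 [310.6 132.4]
[309 145]
```

View pics/g.png

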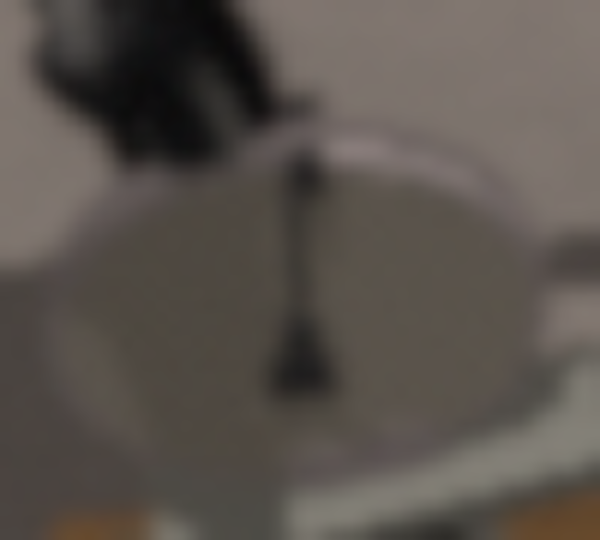

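The pointer line is at crop x≈297–302 and the mark tab's centre is at about (305,172), so the mark is slightly to the right of the pointer, by 0.03–0.04 rad. Let me get that sub-pixel.

Run:
```python
from h import *
im=np.mean([optics.get_image("scene").astype(float) for _ in range(3)],0).mean(2)
X=np.arange(304,315)
for y in range(130,154):
    row=im[y,304:315]; b=np.interp(X,[304,314],[np.median(row[:3]),np.median(row[-3:])]); w=np.clip(b-row-8,0,None)
    print(y,row.astype(int).tolist(),round((w@X)/w.sum(),2) if w.sum()>10 else None)
print(manip.get_state()["contact_force"])
```

```text
130 [48, 45, 55, 68, 78, 86, 92, 101, 106, 108, 108] None
131 [65, 72, 79, 86, 87, 89, 95, 104, 114, 116, 116] None
132 [76, 85, 89, 85, 78, 75, 84, 105, 120, 127, 127] 308.88
133 [78, 84, 84, 75, 62, 53, 64, 88, 105, 111, 114] 308.98
134 [76, 78, 75, 66, 51, 39, 48, 69, 83, 89, 94] 309.11
135 [74, 73, 72, 65, 50, 41, 48, 64, 77, 82, 86] 309.16
136 [72, 73, 71, 65, 53, 49, 57, 68, 77, 81, 83] 308.99
137 [71, 73, 73, 66, 59, 57, 65, 71, 77, 81, 82] 308.73
138 [72, 73, 75, 68, 58, 63, 68, 74, 78, 82, 83] 308.54
139 [71, 74, 74, 69, 59, 62, 69, 75, 79, 81, 82] 308.52
140 [72, 74, 75, 69, 60, 61, 71, 76, 80, 82, 82] 308.47
141 [73, 73, 74, 69, 59, 62, 71, 76, 79, 82, 82] 308.45
142 [72, 72, 74, 70, 61, 61, 73, 79, 81, 83, 83] 308.52
143 [72, 72, 74, 71, 61, 63, 73, 80, 82, 82, 82] 308.47
144 [72, 72, 73, 70, 61, 62, 73, 80, 82, 83, 83] 308.49
145 [72, 72, 71, 67, 59, 59, 71, 78, 83, 82, 82] 308.49
146 [72, 72, 71, 64, 53, 53, 63, 75, 81, 84, 83] 308.66
147 [72, 72, 68, 59, 46, 43, 57, 73, 80, 82, 83] 308.64
148 [72, 72, 66, 54, 41, 39, 51, 69, 78, 81, 82] 308.66
149 [72, 68, 62, 50, 37, 36, 44, 62, 74, 80, 82] 308.79
150 [71, 68, 56, 43, 35, 32, 38, 53, 70, 80, 83] 308.79
151 [72, 67, 54, 40, 33, 31, 34, 49, 68, 79, 81] 308.82
152 [72, 68, 59, 46, 41, 43, 44, 54, 69, 78, 82] 308.82
153 [73, 72, 66, 60, 58, 59, 62, 66, 74, 79, 82] 308.71
[ 3.1465355  -1.88256059 -0.83844765]
```

The mark is about 0.7 px (0.035 rad) past the pointer, so I'll rock 1.9° more.

Emit:
servo_tool:
  increments:
    - [0.3, 0, 0.003, 0, -0.95, 0, 1]
    - [0.3, 0, 0.003, 0, -0.95, 0, 1]
    - [0, 0, 0, 0, 0, 0, 1]
    - [0, 0, 0, 0, 0, 0, 1]
    - [0, 0, 0, 0, 0, 0, 1]

```text
clock: 12.35
position: [0.576, -0.2037, 0.2304]
ee_rot: [-0.036, 0.962, -0.217, -0.161]
contact_force: [-0.3, 0.9, -0.9]
width: 0.0214
gripper_force: 61.1
```

Emit:
servo_tool:
  increments:
    - [0, 0, 0, 0, 0, 0, 1]
    - [0, 0, 0, 0, 0, 0, 1]
    - [0, 0, 0, 0, 0, 0, 1]
    - [0, 0, 0, 0, 0, 0, 1]
    - [0, 0, 0, 0, 0, 0, 1]

```text
clock: 12.85
position: [0.5761, -0.2038, 0.2305]
ee_rot: [-0.036, 0.962, -0.217, -0.16]
contact_force: [0.1, 0.4, -0.6]
width: 0.021
gripper_force: 61.1
```

Emit:
servo_tool:
  increments:
    - [0, 0, 0, 0, 0, 0, 1]
    - [0, 0, 0, 0, 0, 0, 1]
    - [0, 0, 0, 0, 0, 0, 1]
    - [0, 0, 0, 0, 0, 0, 1]
    - [0, 0, 0, 0, 0, 0, 1]

```text
clock: 13.35
position: [0.5763, -0.2039, 0.2305]
ee_rot: [-0.036, 0.962, -0.217, -0.16]
contact_force: [-0.0, -0.0, -0.8]
width: 0.0209
gripper_force: 61.0
```

Run:
```python
from h import *
s,p,r=tool();print(s["clock"],p.round(4),s["contact_force"].round(2),s["gripper_force"],"tilt",np.arccos(-r[2,2]),"foot",(p+.168*r[:,2]).round(4))
raw=np.mean([optics.get_image("scene").astype(float) for _ in range(3)],0);im=raw.mean(2)
X=np.arange(303,314)
for y in list(range(131,139))+[141,143,145]:
    row=im[y,303:314]; b=np.interp(X,[303,313],[np.median(row[:3]),np.median(row[-3:])]); w=np.clip(b-row-8,0,None)
    print(y,row.astype(int).tolist(),round((w@X)/w.sum(),2) if w.sum()>10 else None)
cv2.imwrite("pics/i.png",cv2.resize(raw.astype(np.uint8)[120:175,280:340],None,fx=10,fy=10,interpolation=cv2.INTER_CUBIC)[:,:,::-1])
```

```text
13.35 [ 0.5763 -0.2039  0.2305] [-0.02 -0.05 -0.85] 61.04661226272583 tilt 0.33012580134503744 foot [ 0.5271 -0.1804  0.0715]
131 [59, 70, 81, 87, 88, 91, 96, 101, 102, 105, 109] None
132 [78, 85, 88, 86, 80, 79, 86, 94, 100, 107, 115] 307.93
133 [83, 86, 83, 72, 61, 59, 73, 90, 98, 103, 110] 307.64
134 [80, 79, 73, 62, 45, 45, 63, 84, 92, 94, 95] 307.55
135 [74, 75, 70, 59, 44, 43, 59, 78, 85, 86, 86] 307.59
136 [72, 72, 70, 62, 51, 50, 61, 74, 82, 83, 81] 307.64
137 [73, 74, 74, 71, 58, 56, 66, 74, 81, 82, 83] 307.8
138 [72, 78, 79, 75, 63, 58, 67, 75, 79, 82, 83] 307.88
141 [72, 75, 78, 75, 65, 60, 70, 79, 82, 82, 82] 307.76
143 [73, 74, 78, 75, 64, 59, 68, 78, 81, 83, 82] 307.89
145 [72, 75, 76, 74, 64, 59, 69, 78, 82, 82, 83] 307.8
```

View pics/i.png

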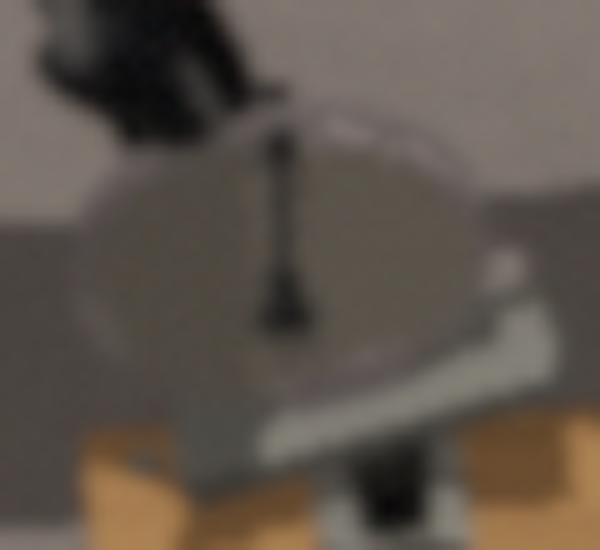

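The pointer line and the mark now coincide at column ≈307.5–307.8. Everything is still, with a ridge load of about 4 N, so I'm handing in.

```bash
python3 -c "
from h import *
print(manip.sign_off())"
```

```text
the job is handed in; nothing more can be done
None
```

The job is handed in, though no verdict came back: the gauge is gripped, tilted about 0.33 rad on the ridge at roughly 4 N, its pointer lines up with the mark tab in the last camera image, and I moved nothing near the bystanders.

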